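# Lay the straightedge along the blank on the sloping layout board

### The arm

A 7-joint arm with a two-finger parallel gripper is mounted at the origin on a cart in front of the work surface, level with it; the furniture and walls round the work are solid. World frame = base frame: x ahead of the robot, y to its left, z up, the work surface at z = 0. Lengths are in m, angles in degrees, forces in N, time in s.
With the tool pointing down it reaches from about 0.35 to 0.9 m from the base axis. Payload 8.1 kg.
Tool frame: the origin (TCP) lies midway between the tips of the shut fingers; the grasp point (between the pads) lies 19 mm behind it (arm.tcp_to_grasp is the distance from the TCP to the grasp point, in m); z points along the fingers, x is the direction in which the jaws open and shut, and the axes are right-handed (so a half turn about z gives the same grasp; the last joint's range is limited). The gripper opens to 85 mm and grips with 20 to 120 N. Pads are 22 mm wide; open, the fingers measure 114 mm over their backs; the gripper's body (76 mm by 85 mm) begins 54 mm behind the grasp point. The pads swing forward as they close: fully open they stand 13 mm farther back than shut.
Start: joints at [-79.103, 24.895, 1.432, 90.138, -0.665, 64.973, -4.303], TCP at [0.18, 0.598, 0.231] pointing down, gripper open.
Joint ranges: [-149.89, 149.89], [-25.12, 119.58], [-72.63, 75.52], [4.76, 147.25], [-75.54, 255.54], [6.69, 114.76], [-157.13, 157.13]. Speed limits (degrees/s): [127.2, 127.2, 172.46, 172.46, 180, 180, 180].

### API

Orientations are given as [roll, pitch, yaw] about the fixed x, y, z axes, in that order (R = Rz(yaw) Ry(pitch) Rx(roll)).
In Python, from station import arm, cams gives the robot as it stands. The module is installed in compiled form; this text tells all that it offers.
- The arm moves only by the tool carry_out, never from a script. Its argument "rows" is text: rows parted by semicolons, each of 5 numbers parted by spaces: the finger opening in mm, from 0 to 85.4, then the shift along the tool's x, y, z in mm, then the turn about the tool's z in degrees. In form: claw dx dy dz yaw; .... A call has 1 to 5 rows; each row shifts and turns the pose as measured when the row begins, along the tool's axes as they then stand; what a row does not reach is not made up. A row lasts 1/10 s, in which the tool goes at most 50 mm and 8.59 degrees, less where a joint would pass 70% of its speed; a pose out of reach is approached as far as the arm can. A call is refused whole if a number of a shift passes 50 or a number of a turn 8.59, either way. A call with a gripper value outside its range is refused whole. The fingers move at their own pace and stop on an object; "force" is the grip in N (left out, the last holds). Time passes only in rows, so rows that do not move let the fingers close. It gives the time, the measured TCP pose, the force and the opening at its end, in the units of the state.
- arm.read_state(): the state, without advancing time (a new reading comes with each control period).
- cams.snapshot(name): name is "scene" or "top" or "wrist"; returns the picture (420x560x3 uint8, red, green, blue); there is no depth.
- cams.get_calibration(name): a dict with "fx", "fy", "cx", "cy" (pixels), "R" (3x3) and "t" (3): a world point X has camera coordinates R X + t. Camera axes: x right, y down, z forward; pixel columns grow to the right and rows downward; lengths in m; the calibration is good to about 2 mm. The wrist camera is an equidistant fisheye: a pixel r from the principal point sees the ray r / f radians off the axis. A picture is of the moment at which its call begins: read the wrist's pose just before it. get_calibration takes no time and is no camera call; for the wrist camera it gives the pose at the moment of the call.
- arm.hand_in(): hands the job in, once; it reports no verdict.
The state is a dict: "time_s": time; "qpos": joint angles; "qvel": joint speeds; "joint_torque": joint torques, N m; "tool_pos": TCP position; "tool_rot": TCP orientation; "contact_force": force on the tool from outside, world axes, zero at the start; "wrist_torque": the same for the moment, N m; "width": opening from 0.0 (shut) to 1.0 (fully open).
Only numpy, scipy, OpenCV 4.12 (cv2) and the standard library are available. Lean on these libraries where they do the work, as an engineer would, in place of code of your own. Each camera call takes 0.05 s, during which the arm holds its last target.

### The job

Pick up the straightedge with the red grip and lay it flat on the sloping layout board, just uphill of the dark metal blank, with its long edge flush along the blank's whole top edge and roughly centred on it, ready for scribing. Let go of it there. Do not turn the clamped blank, and leave the tape roll, the jar and the pipe clamp where they are.

Things in the scene. Friction and masses are not known exactly. Their poses are not given: they have to be found in the camera images.
- straightedge_center (a point): Loose aluminium straightedge, 280 x 40 x 6 mm, 0.25 kg, with a red grip bar along its middle (110 long, 16 wide, 28 mm tall, so its top is 34 mm above the straightedge's underside). This point is the centre of the whole, 17 mm above its underside. x runs along its length, y across, z up out of its upper face. Both ends and both long edges are alike. It starts flat on the table.
- board: Sloping plywood layout board, fixed to the table, 360 mm wide, sloping at 30 degrees to the horizontal; the low edge is on its -x side. Origin at table level under the middle of the deck; x points horizontally uphill, y along its width. The deck is 260 mm long along the slope; its top surface is 24 mm above the table at the low edge, 89 mm above the origin at the middle and 154 mm at the high edge. A low aluminium lip runs along the low edge.
- blank_top_edge (a point): Dark metal blank, a plate of 220 x 100 x 8 mm with four holes, clamped flat on the board by a brass bolt (14 mm high over the deck) near its middle. This point lies at the middle of its top (uphill) long edge, on the deck surface at the foot of that edge face. y runs along this 220 mm edge, x points uphill away from the blank in the deck's plane, z is square off the deck (tilted 30 degrees from vertical). The deck is free for at least 70 mm uphill of the edge.
- blank (a joint): Angle to which the blank is turned about its clamp bolt in the deck's plane, rad; 0 is with its top edge parallel to the board's width, positive anticlockwise seen from above. It is clamped stiffly and stays where it is.
- tape: Bystander: roll of tan tape, 86 mm across, 24 mm high, lying flat; origin under its centre.
- jar: Bystander: small jar with a black lid, 54 mm across, 48 mm high, upright; origin under its centre.
- clamp: Bystander: steel pipe clamp (a hinged ring with a wing nut), 67 x 98 x 18 mm, lying flat; origin under its middle.

How it is judged (in metres and radians):
At the end, for the whole second after the job is handed in: The straightedge lies at rest, flat on the sloping board (within about 2 degrees, its height within 3 mm), its long edge along the blank's top edge: gap at the middle under 2.5 mm, parallel within 0.02 rad (1.1 degrees), centred along the edge within 30 mm (x of straightedge_center in the frame of blank_top_edge between 0.0175 and 0.0225 m and y of straightedge_center in the frame of blank_top_edge between -0.03 and 0.03 m and z of straightedge_center in the frame of blank_top_edge between 0.014 and 0.02 m and angle between the x axis of straightedge_center and the y axis of blank_top_edge, either way round below 0.02 rad and angle between the z axis of straightedge_center and the z axis of blank_top_edge, either way round below 0.04 rad and linear speed of straightedge below 0.01 m/s); the robot touches nothing.
It fails at once if the clamped blank is turned: the middle of its top edge moves more than 3 mm (distance of blank_top_edge from where it was at the start of the episode above 0.003 m).
It fails at once if the roll of tape is moved more than 15 mm (distance of tape from where it was at the start of the episode above 0.015 m).
It fails at once if the jar is moved more than 15 mm (distance of jar from where it was at the start of the episode above 0.015 m).
It fails at once if the pipe clamp is moved more than 15 mm (distance of clamp from where it was at the start of the episode above 0.015 m).
It also fails if it takes over 42 s, if anything falls off the work surface, if the arm or the gripper's body presses on something with over 40 N, if the wrist force passes 120 N, or if a joint passes its speed limit or range.

## Working session

There is one attempt and no reset: what is moved stays moved. The work goes in short steps, Python scripts to look and compute and a tool call to move; the robot and the scene stay as the last step left them, time stands still between calls to the robot, and variables do not carry over. Pictures are saved under pics/ and viewed, and the job is handed in when it is done.

Besides the shell and the picture viewer there is one more tool, called after "Request:" as a command line: name --argument value ..., lists and objects as JSON in quotes. carry_out: Moves the arm, as the interface text tells. Its arguments: {"type":"object","properties":{"rows":{"type":"string"},"force":{"type":"number"}},"required":["rows"]}

```bash
mkdir -p pics; ls; cat > h.py <<'E'
import numpy as np, cv2
from station import arm, cams
def snap(n,f):
    im=cams.snapshot(n); cv2.imwrite('pics/'+f,im[:,:,::-1]); return im
def ray(c,uv):
    d=np.array([(uv[0]-c['cx'])/c['fx'],(uv[1]-c['cy'])/c['fy'],1.]); R=np.array(c['R']);t=np.array(c['t'])
    return -R.T@t, R.T@d
def onplane(c,uv,p,n):
    o,d=ray(c,uv); p=np.array(p);n=np.array(n); return o+d*((p-o)@n)/(d@n)
def proj(c,X):
    x=np.array(c['R'])@np.array(X)+np.array(c['t']); return c['fx']*x[0]/x[2]+c['cx'],c['fy']*x[1]/x[2]+c['cy']
E
python3 - <<'E'
from h import *
print(arm.read_state())
for n in ['scene','top','wrist']:
    snap(n,n+'0.png'); print(n,cams.get_calibration(n))
E
```

```text
pics
{'time_s': 0.0, 'qpos': array([-79.10383235,  24.93671275,   1.4297551 ,  90.18867789,
        -0.66433761,  64.97246222,  -4.30271903]), 'qvel': array([ 0.0275562 , -0.09079011, -0.01355443,  0.09469716,  0.04786224,
       -0.00581572,  0.0033172 ]), 'joint_torque': array([ 2.95363943e-04, -6.70484090e+01,  1.02519248e+00, -3.16205049e+01,
        1.56138826e-02,  1.24931560e-02,  3.43489921e-05]), 'tool_pos': array([0.18028218, 0.59791517, 0.23052577]), 'tool_rot': array([1.79992045e+02, 8.92009090e-02, 7.32225921e+01]), 'contact_force': array([-0.40573506, -0.27730418,  0.22856976]), 'wrist_torque': array([-0.0234007 , -0.02936678,  0.01604686]), 'width': 0.9985527649917544}
scene {'fx': 392.33216970556845, 'fy': 392.33216970556845, 'cx': 280.7204603313322, 'cy': 204.54624439852603, 'R': array([[ 0.76948637, -0.63849687,  0.01457654],
       [-0.45586647, -0.56508747, -0.68764956],
       [ 0.44729911,  0.522492  , -0.72589642]]), 't': array([-0.48835237,  0.28559774,  1.13222649])}
top {'fx': 512.1246793971258, 'fy': 512.1246793971258, 'cx': 274.6842229746273, 'cy': 205.49839720500677, 'R': array([[ 0.00731147, -0.9999676 , -0.00336638],
       [-0.99429433, -0.00691163, -0.10644726],
       [ 0.10642055,  0.00412546, -0.99431265]]), 't': array([-0.07737769,  0.57011134,  1.35353918])}
wrist {'fx': 325.19226210127806, 'fy': 325.19226210127806, 'cx': 270.3426113019078, 'cy': 206.5381508481382, 'R': array([[ 0.28914682,  0.95728419, -0.00104829],
       [ 0.92111864, -0.27792456,  0.2725773 ],
       [ 0.26064259, -0.07978046, -0.96213331]]), 't': array([-0.62543014, -0.0353087 ,  0.37851534])}
```

View pics/scene0.png

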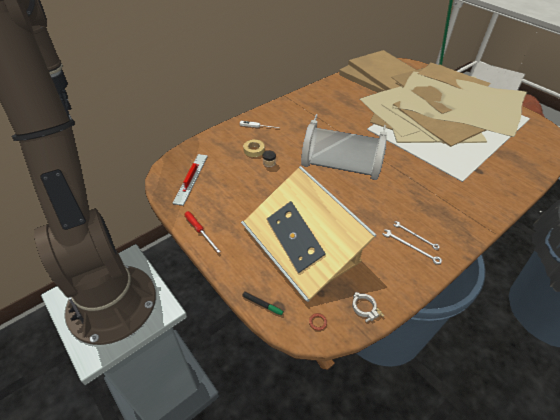

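View pics/top0.png

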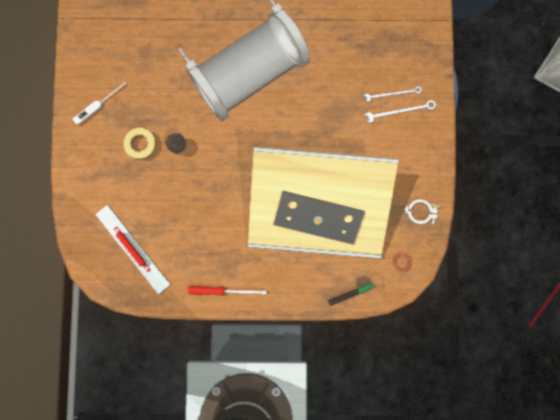

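View pics/wrist0.png

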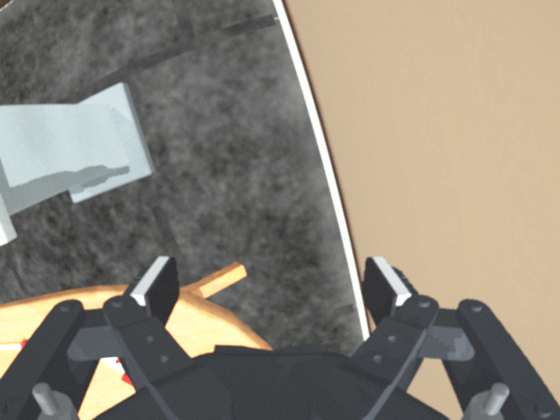

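The pictures show the straightedge at about top (133,250). The blank is on the board, with its top edge running from (283,192) to (364,210) and turned relative to the board. The tape is at (139,143), the jar at (176,143) and the clamp at (421,212). Next I'll measure them.

```bash
cat > m.py <<'E'
from h import *
ct=cams.get_calibration('top'); cs=cams.get_calibration('scene')
def biggest(mask):
    cn,_=cv2.findContours(mask.astype(np.uint8),cv2.RETR_EXTERNAL,cv2.CHAIN_APPROX_NONE)
    return max(cn,key=cv2.contourArea)
E
python3 - <<'E'
from m import *
im=cv2.imread('pics/top0.png'); hsv=cv2.cvtColor(im,cv2.COLOR_BGR2HSV)
H,S,V=cv2.split(hsv)
roi=np.zeros(H.shape,bool); roi[195:305,80:180]=1
red=((H<8)|(H>172))&(S>180)&(V>120)&roi
wh=(S<60)&(V>140)&roi
m=cv2.morphologyEx((wh|red).astype(np.uint8),cv2.MORPH_OPEN,np.ones((3,3)))
c=biggest(m); r=cv2.minAreaRect(c); print('plate',r)
P=np.array([onplane(ct,p,[0,0,.006],[0,0,1]) for p in cv2.boxPoints(r)]); print(P.round(4),P.mean(0))
for i in range(4): 
    e=P[(i+1)%4]-P[i]; print(np.linalg.norm(e).round(4),np.degrees(np.arctan2(e[1],e[0])).round(2))
c=biggest(red); r=cv2.minAreaRect(c); print('red',r); print(onplane(ct,r[0],[0,0,.034],[0,0,1]))
# deck
roi=np.zeros(H.shape,bool); roi[140:265,240:405]=1
yel=(H>15)&(H<32)&(V>150)&(S>60)&roi
c=biggest(cv2.morphologyEx(yel.astype(np.uint8),cv2.MORPH_OPEN,np.ones((3,3)))); print('deck',cv2.minAreaRect(c)); 
a=cv2.approxPolyDP(c,6,True)[:,0]; print(a)
roi[:]=0; roi[180:250,265:372]=1
dk=(V<95)&roi
c=biggest(cv2.morphologyEx(dk.astype(np.uint8),cv2.MORPH_OPEN,np.ones((3,3)))); print('blank',cv2.approxPolyDP(c,5,True)[:,0],cv2.boxPoints(cv2.minAreaRect(c)))
cv2.imwrite('pics/topcrop.png',cv2.resize(im[130:270,235:410],None,fx=4,fy=4,interpolation=cv2.INTER_CUBIC))
E
```

```text
plate ((132.40887451171875, 249.07171630859375), (102.1632308959961, 16.01373291015625), 51.80131530761719)
[[0.5466 0.4217 0.006 ]
 [0.5743 0.3883 0.006 ]
 [0.3568 0.2078 0.006 ]
 [0.3301 0.2411 0.006 ]] [0.45196459 0.31473269 0.006     ]
0.0434 -50.48
0.2825 -140.31
0.0427 128.78
0.282 39.84
red ((130.5244140625, 248.78050231933594), (40.60517883300781, 4.52903938293457), 51.34019470214844)
[0.4512121 0.3111914 0.034    ]
deck ((321.1360168457031, 202.6857452392578), (146.36073303222656, 92.56373596191406), 4.969740390777588)
[[253 151]
 [247 242]
 [383 252]
 [397 163]]Traceback (most recent call last):
  File "<stdin>", line 20, in <module>
  File "m.py", line 5, in biggest
    return max(cn,key=cv2.contourArea)
ValueError: max() iterable argument is empty
```

```bash
python3 - <<'E'
from m import *
im=cv2.imread('pics/top0.png'); hsv=cv2.cvtColor(im,cv2.COLOR_BGR2HSV)
H,S,V=cv2.split(hsv)
print(hsv[225,335],hsv[205,320],hsv[200,260])
cv2.imwrite('pics/topcrop.png',cv2.resize(im[130:270,235:410],None,fx=4,fy=4,interpolation=cv2.INTER_CUBIC))
for p,z in [((254.5,150),.154),((397.5,161.5),.154),((249,245),.024),((382,256),.024)]:
    print(onplane(ct,p,[0,0,z],[0,0,1]))
E
```

```text
[ 50   7 103] [ 36  12 108] [ 25  89 246]
[ 0.69594913 -0.02258146  0.154     ]
[ 0.66926391 -0.37760093  0.154     ]
[ 0.46386949 -0.00490604  0.024     ]
[ 0.43699387 -0.36234074  0.024     ]
```

View pics/topcrop.png

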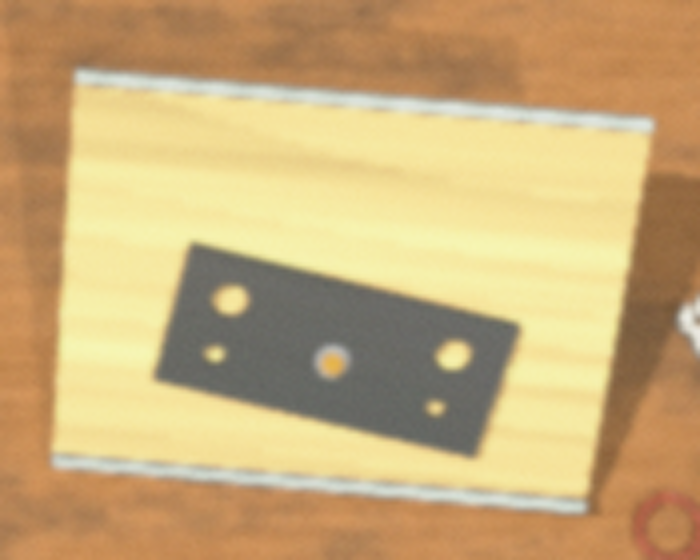

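```bash
cat >> m.py <<'E'
def plane(yaw=-4.3,c=(0.5665,-0.192,0.089)):
    y=np.radians(yaw); u=np.array([np.cos(y),np.sin(y),0]); n=-np.sin(np.pi/6)*u+np.array([0,0,np.cos(np.pi/6)]); return np.array(c),u,n
E
python3 - <<'E'
from m import *
im=cv2.imread('pics/top0.png'); hsv=cv2.cvtColor(im,cv2.COLOR_BGR2HSV)
H,S,V=cv2.split(hsv)
c0,u,n=plane()
roi=np.zeros(H.shape,bool); roi[180:255,265:372]=1
dk=(S<50)&(V<170)&roi
c=biggest(dk); r=cv2.boxPoints(cv2.minAreaRect(c)); print('top',r,cv2.minAreaRect(c))
P=[onplane(ct,p,c0+.008*n,n) for p in r]; print(np.round(P,4))
for i in range(4):print(np.linalg.norm(P[i]-P[i-1]))
a=np.array(P)
# scene
im=cv2.imread('pics/scene0.png'); hsv=cv2.cvtColor(im,cv2.COLOR_BGR2HSV);H,S,V=cv2.split(hsv)
print(hsv[225,285])
roi=np.zeros(H.shape,bool); roi[190:280,255:335]=1
dk=(V<110)&roi
c=biggest(dk); q=cv2.approxPolyDP(c,5,True)[:,0];print('scene',q)
P=[onplane(cs,p,c0+.008*n,n) for p in q.astype(float)]; print(np.round(P,4))
o=cv2.imread('pics/scene0.png')[180:310,230:390]
cv2.imwrite('pics/scrop.png',cv2.resize(o,None,fx=4,fy=4,interpolation=cv2.INTER_CUBIC))
# two-view residual of low/high corners
for s in [(.154,.18),(.154,-.18),(.024,.18),(.024,-.18)]:
    k=(s[0]-.089)/np.tan(np.pi/6); X=c0+u*k+s[1]*np.array([-u[1],u[0],0]); X[2]=s[0]; print('proj',np.round(X,3),np.round(proj(cs,X),1),np.round(proj(ct,X),1))
E
```

```text
top [[274.21573 224.2083 ]
 [282.30942 191.09785]
 [363.50235 210.94502]
 [355.40866 244.05547]] ((318.8590393066406, 217.57666015625), (83.58349609375, 34.08531188964844), 13.736268043518066)
[[ 0.5176 -0.0726  0.0649]
 [ 0.5989 -0.0928  0.1126]
 [ 0.5513 -0.3021  0.0943]
 [ 0.4678 -0.288   0.0456]]
0.22193471442449206
0.0964139434328727
0.21543384961623038
0.0977234699777241
[97 26 88]
scene [[290 202]
 [267 219]
 [299 272]
 [324 252]]
[[ 0.5943 -0.0932  0.1099]
 [ 0.5158 -0.0717  0.0638]
 [ 0.4694 -0.2828  0.0463]
 [ 0.5501 -0.2991  0.0934]]
proj [ 0.692 -0.021  0.154] [298.6 167.7] [253.8 151.5]
proj [ 0.665 -0.38   0.154] [374.8 236.5] [398.5 163.1]
proj [ 0.468 -0.004  0.024] [243.5 221.8] [248.7 243.6]
proj [ 0.441 -0.363  0.024] [309.7 300.1] [382.2 254.6]
```

View pics/scrop.png

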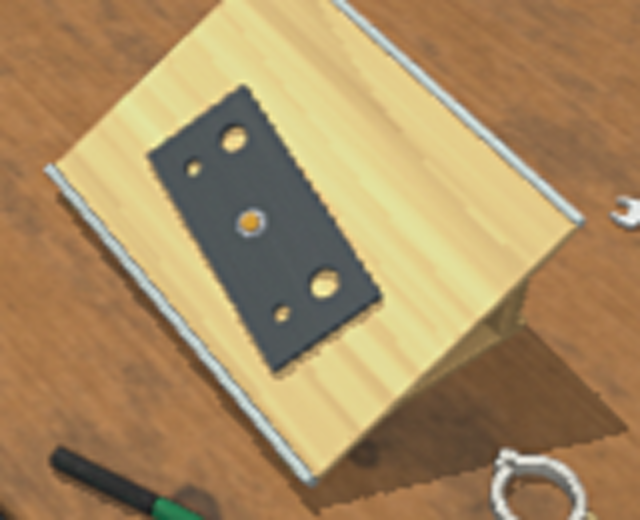

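```bash
cat > go.py <<'E'
import sys
from m import *
# go.py x y z yaw [step mm] [claw]
def plan(x,y,z,yaw,step=40,claw=85,nmax=5):
    s=arm.read_state(); p=np.array(s['tool_pos'])*1000; r=s['tool_rot']; ps=r[2]
    T=np.array([x,y,z])*1000; out=[]
    for i in range(nmax):
        d=T-p; L=np.linalg.norm(d); dy=(yaw-ps+180)%360-180
        if yaw==-50.1 and dy>170: dy-=360
        n=max(np.ceil(L/step),np.ceil(abs(dy)/8),1); d=d/n; t=dy/n
        a=np.radians(ps); R=np.array([[np.cos(a),np.sin(a),0],[np.sin(a),-np.cos(a),0],[0,0,-1]])
        v=R.T@d; out.append('%g %.1f %.1f %.1f %.1f'%(claw,*v,-t)); p=p+d; ps+=t
        if n==1: break
    print('t',round(s['time_s'],2),'p',np.round(s['tool_pos'],4),'rot',np.round(r,2),'w',round(s['width'],3),'F',np.round(s['contact_force'],1)); print('; '.join(out)); print('left',np.round(T-p,1))
if __name__=='__main__':
    a=[float(v) for v in sys.argv[1:]]; plan(*a)
E
python3 go.py 0.4515 0.313 0.16 -50.1 40
```

```text
t 0.15 p [0.1803 0.598  0.2307] rot [1.7999e+02 7.0000e-02 7.3220e+01] w 1.005 F [-0.2  0.4 -1.3]
85 -12.2 21.4 4.4 7.7; 85 -9.2 22.8 4.4 7.7; 85 -6.0 23.8 4.4 7.7; 85 -2.8 24.4 4.4 7.7; 85 0.5 24.6 4.4 7.7
left [ 186.4 -196.   -48.6]
```

Request:
carry_out --rows "85 -12 21 4 7.7; 85 -9 23 4 7.7; 85 -6 24 4 7.7; 85 -3 24 4 7.7; 85 0 25 4 7.7" --force 40

```text
time_s: 0.65
tool_pos: [0.2624, 0.5078, 0.2086]
tool_rot: [-180.0, 0.2, 33.8]
contact_force: [0.1, 0.9, 1.0]
width: 0.995
```

```bash
python3 go.py 0.4515 0.313 0.16 -50.1 40
```

```text
t 0.65 p [0.2624 0.5078 0.2086] rot [-179.96    0.19   33.82] w 0.995 F [0.1 0.9 1. ]
85 4.4 24.3 4.4 7.6; 85 7.6 23.5 4.4 7.6; 85 10.7 22.3 4.4 7.6; 85 13.5 20.6 4.4 7.6; 85 16.1 18.7 4.4 7.6
left [ 103.1 -106.2  -26.5]
```

Request:
carry_out --rows "85 4 24 4 7.6; 85 8 24 4 7.6; 85 11 22 4 7.6; 85 13 21 4 7.6; 85 16 19 4 7.6"

```text
time_s: 1.15
tool_pos: [0.3496, 0.4128, 0.1869]
tool_rot: [179.8, 0.2, -5.8]
contact_force: [1.0, 0.5, 0.2]
width: 0.992
```

```bash
python3 go.py 0.4515 0.313 0.16 -50.1 40
```

```text
t 1.15 p [0.3496 0.4128 0.1869] rot [179.82   0.23  -5.79] w 0.992 F [1.  0.5 0.2]
85 18.6 14.8 4.5 7.4; 85 20.3 12.3 4.5 7.4; 85 21.7 9.6 4.5 7.4; 85 22.8 6.7 4.5 7.4; 85 23.5 3.7 4.5 7.4
left [ 17.  -16.6  -4.5]
```

Request:
carry_out --rows "85 19 15 4 7.4; 85 20 12 4 7.4; 85 22 10 4 7.4; 85 23 7 4 7.4; 85 23 4 4 7.4"

```text
time_s: 1.65
tool_pos: [0.4356, 0.3236, 0.1654]
tool_rot: [179.7, 0.1, -44.4]
contact_force: [0.2, -0.0, -0.0]
width: 0.998
```

```bash
python3 go.py 0.4515 0.313 0.10 -50.1 40; python3 -c "
from h import *
snap('wrist','w1.png')"
```

```text
t 1.65 p [0.4356 0.3236 0.1654] rot [ 1.7965e+02  8.0000e-02 -4.4360e+01] w 0.998 F [ 0.2 -0.  -0. ]
85 9.4 -1.8 32.7 2.9; 85 9.3 -2.2 32.7 2.9
left [0. 0. 0.]
```

View pics/w1.png

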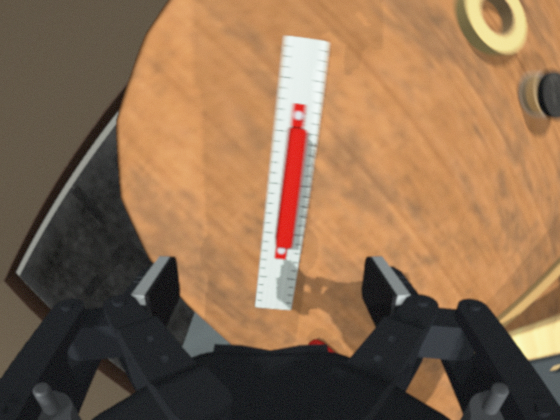

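The wrist view shows the plate from (305,38) to (275,308) and the grip from (299,105) to (281,258). I'll refine the pose from this view.

```bash
cat >> m.py <<'E'
def wray(c,uv):
    uv=np.atleast_2d(np.array(uv,float)); d=uv-[c['cx'],c['cy']]; r=np.linalg.norm(d,axis=1); th=r/c['fx']
    v=np.c_[d/np.maximum(r,1e-9)[:,None]*np.sin(th)[:,None],np.cos(th)]
    R=np.array(c['R']); return -R.T@np.array(c['t']), v@R
def wplane(c,uv,p,n):
    o,d=wray(c,uv); return o+d*(((np.array(p)-o)@n)/(d@n))[:,None]
def rect(P2): # metric rectangle mm
    return cv2.minAreaRect((np.array(P2)*1000).astype(np.float32))
E
python3 - <<'E'
from m import *
c=cams.get_calibration('wrist'); n=np.array([0,0,1.])
im=cv2.imread('pics/w1.png'); hsv=cv2.cvtColor(im,cv2.COLOR_BGR2HSV);H,S,V=cv2.split(hsv)
roi=np.zeros(H.shape,bool); roi[25:320,240:340]=1
red=((H<8)|(H>172))&(S>150)&(V>110)&roi
wh=(S<70)&(V>130)&roi
b=biggest(cv2.morphologyEx((wh|red).astype(np.uint8),cv2.MORPH_OPEN,np.ones((3,3))))
P=wplane(c,b[:,0],[0,0,.006],n); print('plate',rect(P[:,:2]))
b=biggest(red); P=wplane(c,b[:,0],[0,0,.034],n); print('red',rect(P[:,:2]))
E
```

```text
plate ((454.48565673828125, 311.1361389160156), (280.1678771972656, 43.23284149169922), 38.559043884277344)
red ((457.35589599609375, 314.1079406738281), (114.48705291748047, 14.18008041381836), 38.52369689941406)
```

```bash
python3 go.py 0.453 0.312 0.010 -50.6 40
```

```text
t 1.7 p [0.4383 0.3197 0.1651] rot [ 1.7963e+02 -7.0000e-02 -4.5100e+01] w 0.992 F [ 2.5 -3.9  0.3]
85 3.9 -1.2 38.8 1.4; 85 3.9 -1.3 38.8 1.4; 85 3.9 -1.4 38.8 1.4; 85 3.9 -1.5 38.8 1.4
left [0. 0. 0.]
```

Request:
carry_out --rows "85 4 -1 39 1.4; 85 4 -1 39 1.4; 85 4 -1.5 39 1.4; 85 4 -1.5 22 1.4; 85 0 0 0 0"

```text
time_s: 2.2
tool_pos: [0.4551, 0.31, 0.0223]
tool_rot: [179.8, -0.1, -51.0]
contact_force: [-0.3, 0.3, 0.2]
width: 0.992
```

```bash
python3 go.py 0.453 0.312 0.010 -50.6 20
```

```text
t 2.2 p [0.4551 0.31   0.0223] rot [ 1.7982e+02 -1.4000e-01 -5.1000e+01] w 0.992 F [-0.3  0.3  0.2]
85 -2.8 0.4 12.3 -0.4
left [0. 0. 0.]
```

Request:
carry_out --rows "85 -2 0 12 0; 60 0 0 0 0; 30 0 0 0 0; 10 0 0 0 0; 10 0 0 0 0" --force 50

```text
time_s: 2.7
tool_pos: [0.4545, 0.3141, 0.0129]
tool_rot: [-179.9, -0.1, -50.8]
contact_force: [0.2, 0.2, -0.5]
width: 0.325
```

Request:
carry_out --rows "5 0 0 0 0; 5 0 0 0 0; 5 0 0 0 0; 5 0 0 0 0"

```text
time_s: 3.1
tool_pos: [0.4546, 0.3147, 0.0141]
tool_rot: [-179.8, -0.0, -50.7]
contact_force: [-0.1, 0.6, -2.4]
width: 0.178
```

```bash
python3 go.py 0.453 0.312 0.07 -50.6 20 5; python3 -c "
from h import *
snap('wrist','w2.png')"
```

```text
t 3.1 p [0.4546 0.3147 0.0141] rot [-1.7984e+02 -4.0000e-02 -5.0710e+01] w 0.178 F [-0.1  0.6 -2.4]
5 0.4 1.0 -18.6 -0.0; 5 0.4 1.0 -18.6 -0.0; 5 0.4 1.0 -18.6 -0.0
left [0. 0. 0.]
```

View pics/w2.png

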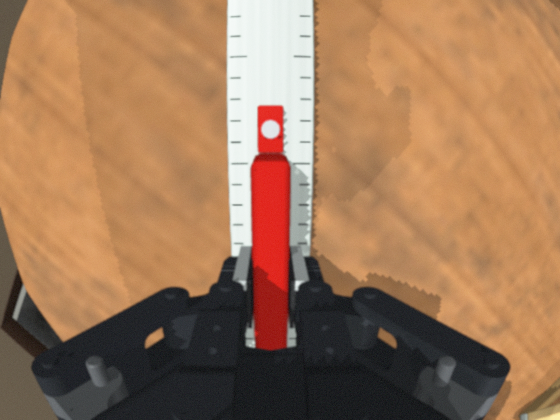

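Request:
carry_out --rows "5 0 0 -20 0; 5 0 0 -40 0; 5 0 0 -45 0; 5 0 0 -45 0; 5 0 0 -45 0"

```text
time_s: 3.65
tool_pos: [0.4501, 0.3113, 0.2083]
tool_rot: [179.2, -0.2, -50.8]
contact_force: [0.9, 0.6, -2.9]
width: 0.174
```

```bash
python3 go.py 0.57 -0.2 0.26 -12.5 45 5; python3 -c "
from h import *
snap('wrist','w3.png')"
```

```text
t 3.65 p [0.4501 0.3113 0.2083] rot [ 1.7923e+02 -1.6000e-01 -5.0790e+01] w 0.174 F [ 0.9  0.6 -2.9]
5 39.3 19.2 -4.3 -3.2; 5 38.2 21.4 -4.3 -3.2; 5 37.0 23.4 -4.3 -3.2; 5 35.6 25.5 -4.3 -3.2; 5 34.1 27.4 -4.3 -3.2
left [  69.9 -298.2   30.2]
```

View pics/w3.png

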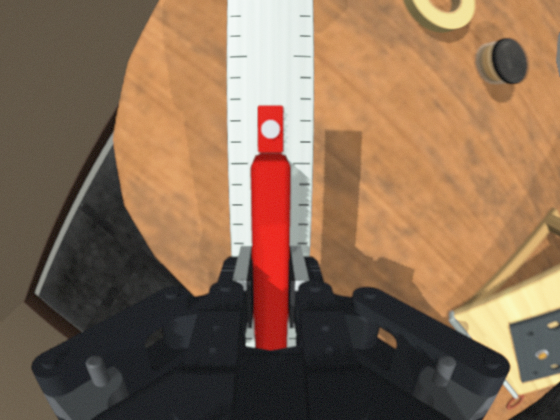

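The straightedge lifted cleanly and hasn't shifted in the grip (grip end still at (270,130)). Moving it over the board.

Request:
carry_out --rows "5 39 19 -8 -3.2; 5 38 21 -8 -3.2; 5 37 23 -8 -3.2; 5 36 25 -8 -3.2; 5 34 27 -8 -3.2"

```text
time_s: 4.2
tool_pos: [0.5064, 0.1038, 0.2582]
tool_rot: [-179.9, -0.0, -33.4]
contact_force: [0.9, -0.2, -2.5]
width: 0.173
```

```bash
python3 go.py 0.57 -0.2 0.26 -12.5 45 5
```

```text
t 4.2 p [0.5064 0.1038 0.2582] rot [-1.7985e+02 -1.0000e-02 -3.3430e+01] w 0.173 F [ 0.9 -0.2 -2.5]
5 31.5 31.2 -0.3 -3.0; 5 29.8 32.8 -0.3 -3.0; 5 28.1 34.3 -0.3 -3.0; 5 26.2 35.7 -0.3 -3.0; 5 24.3 37.1 -0.3 -3.0
left [ 18.2 -86.8   0.5]
```

Request:
carry_out --rows "5 31 31 0 -3; 5 30 33 0 -3; 5 28 34 0 -3; 5 26 36 0 -3; 5 24 37 0 -3"

```text
time_s: 4.7
tool_pos: [0.5526, -0.1211, 0.2575]
tool_rot: [-179.7, -0.1, -17.7]
contact_force: [0.8, 0.3, -1.2]
width: 0.175
```

```bash
python3 go.py 0.59 -0.2 0.26 -12.5 30 5
```

```text
t 4.7 p [ 0.5526 -0.1211  0.2575] rot [-1.797e+02 -1.100e-01 -1.772e+01] w 0.175 F [ 0.8  0.3 -1.2]
5 19.9 21.2 -0.8 -1.7; 5 19.2 21.8 -0.8 -1.7; 5 18.6 22.4 -0.8 -1.7
left [0. 0. 0.]
```

Request:
carry_out --rows "5 20 21 0 -1.7; 5 19 22 0 -1.7; 5 18 20 0 -1.7; 5 0 0 0 0; 5 0 0 0 0"

```text
time_s: 5.2
tool_pos: [0.5882, -0.2103, 0.2546]
tool_rot: [-179.9, -0.0, -13.0]
contact_force: [-0.1, -0.4, -3.3]
width: 0.173
```

```bash
python3 go.py 0.59 -0.2 0.26 -12.5 30 5;  python3 -c "
from h import *
for n in ['wrist','top','scene']: snap(n,n+'4.png')"
```

```text
t 5.2 p [ 0.5882 -0.2103  0.2546] rot [-179.91   -0.    -13.02] w 0.173 F [-0.1 -0.4 -3.3]
5 -0.6 -10.4 -5.4 -0.5
left [0. 0. 0.]
```

View pics/wrist4.png

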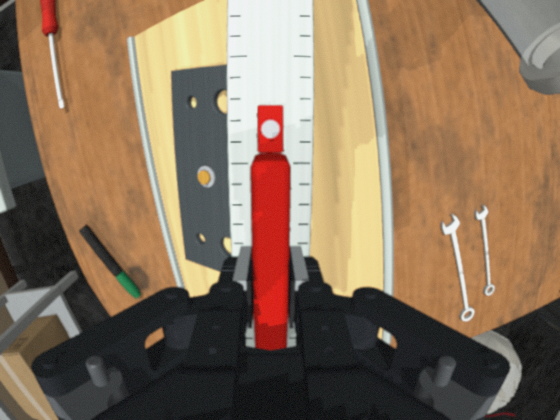

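View pics/scene4.png

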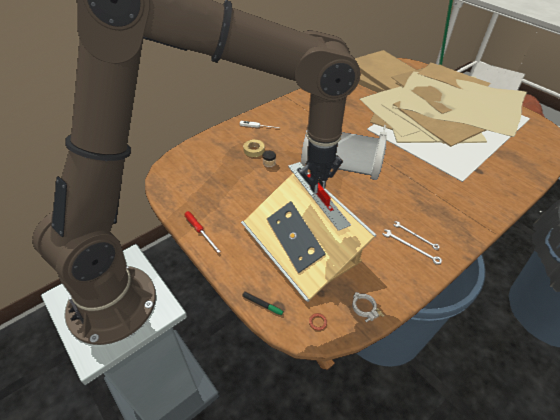

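View pics/top4.png

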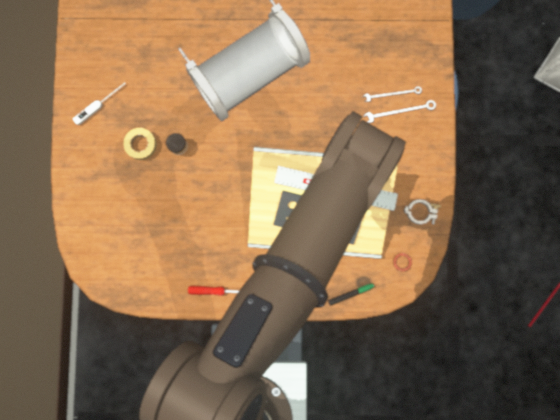

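```bash
cat >> m.py <<'E'
def edge():
    c0,u,n=plane()
    A=np.array([.597,-.093,.1115]);B=np.array([.5507,-.3005,.0939])
    pr=lambda X:X-((X-c0)@n)*n
    A,B=pr(A),pr(B); ey=(A-B)/np.linalg.norm(A-B); ex=np.cross(ey,n); return (A+B)/2,ex,ey,n
E
python3 - <<'E'
from m import *
E_,ex,ey,n=edge(); print('E',E_.round(4),'ex',ex.round(3),'ey',ey.round(3),'yaw',np.degrees(np.arctan2(ey[0],ey[1])))
c0,u,_=plane()
psi=np.arctan2(ey[0],ey[1]); L=np.array([np.sin(psi),np.cos(psi),0]); W=np.array([np.cos(psi),-np.sin(psi),0])
up=E_+.048*ex   # uphill edge line, middle
corner=up+.14*ey
C=up-.02*W; C[2]=corner[2]
print('level centre underside at first contact',C.round(4),'tcp z',C[2]+.014)
# wrist4 check: blank top edge
E
```

```text
E [ 0.5778 -0.1971  0.0958] ex [ 0.839 -0.229  0.493] ey [0.217 0.973 0.083] yaw 12.57000015212018
level centre underside at first contact [ 0.5986 -0.2037  0.131 ] tcp z 0.14500826431926195
```

```bash
python3 go.py 0.600 -0.202 0.165 -12.6 25 5
```

```text
t 5.35 p [ 0.5883 -0.209   0.2551] rot [-1.7988e+02 -3.0000e-02 -1.2900e+01] w 0.176 F [-0.2 -0.2 -2.2]
5 2.4 -2.4 22.5 -0.1; 5 2.5 -2.4 22.5 -0.1; 5 2.5 -2.3 22.5 -0.1; 5 2.5 -2.3 22.5 -0.1
left [0. 0. 0.]
```

Request:
carry_out --rows "5 2.5 -2 22 0; 5 2.5 -2 22 0; 5 2.5 -2 22 0; 5 2.5 -2 22 0; 5 0 0 0 0" --force 25

```text
time_s: 5.85
tool_pos: [0.6014, -0.1956, 0.1662]
tool_rot: [-179.6, -0.2, -12.5]
contact_force: [-0.7, 1.0, -2.4]
width: 0.177
```

```bash
python3 go.py 0.600 -0.202 0.15 -12.6 10 5;  python3 -c "
from h import *
snap('wrist','w5.png');im=snap('scene','s5.png'); cv2.imwrite('pics/s5c.png',cv2.resize(im[140:310,230:390,::-1],None,fx=3.5,fy=3.5,interpolation=2))"
```

```text
t 5.85 p [ 0.6014 -0.1956  0.1662] rot [-179.65   -0.2   -12.45] w 0.177 F [-0.7  1.  -2.4]
5 -0.0 3.3 8.1 0.1; 5 -0.0 3.3 8.1 0.1
left [0. 0. 0.]
```

View pics/s5c.png

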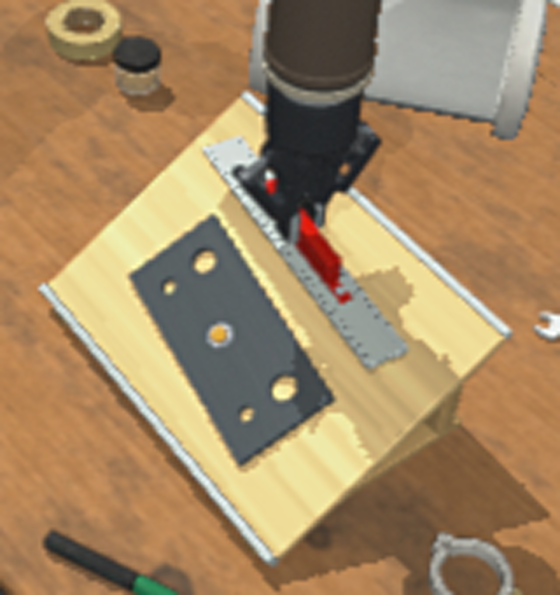

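View pics/w5.png

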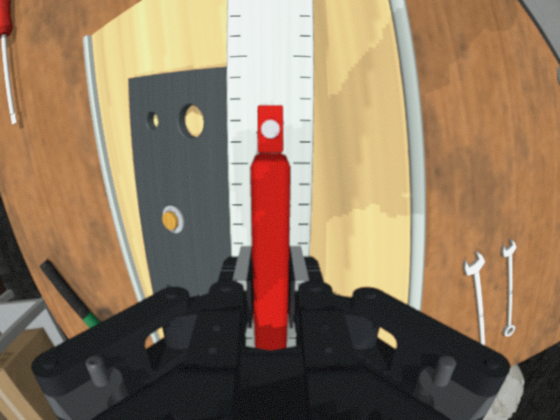

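The straightedge hovers just uphill of the blank and parallel to it. I'll lower it until it touches.

Request:
carry_out --rows "5 0 4 6 0; 5 0 2 5 0; 5 0 0 4 0; 5 0 0 3 0"

```text
time_s: 6.35
tool_pos: [0.6031, -0.2045, 0.1545]
tool_rot: [-179.7, -0.8, -12.5]
contact_force: [-0.6, -0.3, -2.1]
width: 0.17
```

Request:
carry_out --rows "5 0 0 3 0; 5 0 0 3 0"

```text
time_s: 6.55
tool_pos: [0.6033, -0.2048, 0.1483]
tool_rot: [-179.7, -0.9, -12.5]
contact_force: [0.1, 0.4, -2.2]
width: 0.173
```

Request:
carry_out --rows "5 -3 0 2 0; 5 0 0 2 0; 5 0 0 1 0"

```text
time_s: 6.85
tool_pos: [0.6001, -0.2043, 0.1427]
tool_rot: [-179.7, -0.8, -12.6]
contact_force: [-1.6, -0.3, 1.1]
width: 0.177
```

Request:
carry_out --rows "5 0 0 2 0; 5 0 0 2 0"

```text
time_s: 7.05
tool_pos: [0.6003, -0.2049, 0.1393]
tool_rot: [-179.7, -0.9, -12.6]
contact_force: [-2.4, -0.6, 1.7]
width: 0.175
```

Request:
carry_out --rows "5 0 0 2 0; 5 0 0 2 0; 5 0 0 2 0" --force 20

```text
time_s: 7.35
tool_pos: [0.6002, -0.2055, 0.1341]
tool_rot: [-179.7, -0.9, -12.6]
contact_force: [-12.2, 4.4, 30.0]
width: 0.172
```

Request:
carry_out --rows "5 0 0 2 0; 5 0 0 2 0"

```text
time_s: 7.55
tool_pos: [0.6003, -0.2055, 0.1342]
tool_rot: [-179.6, -1.0, -12.6]
contact_force: [-9.9, 3.6, 25.6]
width: 0.178
```

```bash
python3 -c "
from h import *
snap('wrist','w6.png');im=snap('scene','s6.png'); cv2.imwrite('pics/s6c.png',cv2.resize(im[140:310,230:390,::-1],None,fx=3.5,fy=3.5,interpolation=2))"
```

```text
(no output)
```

View pics/s6c.png

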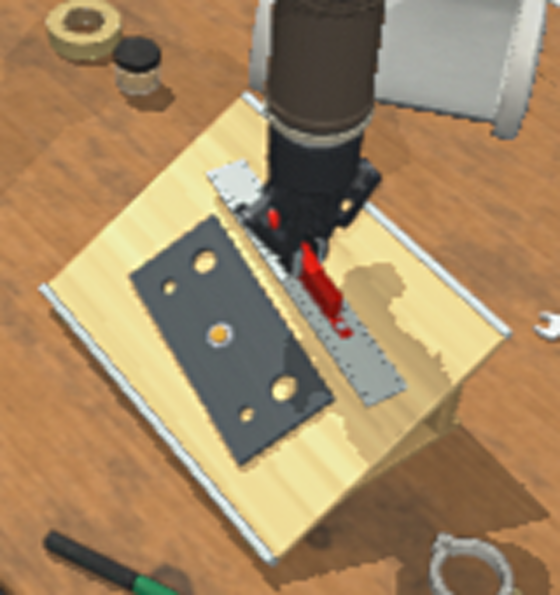

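View pics/w6.png

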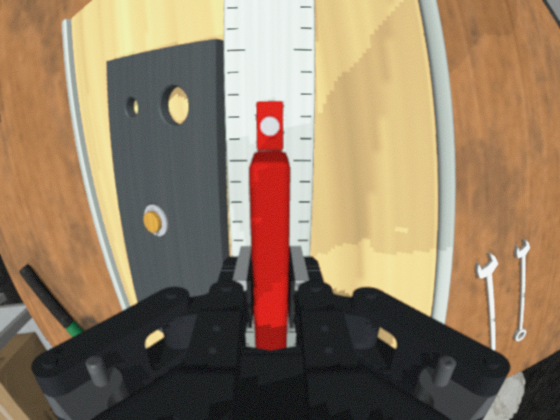

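The straightedge has pivoted in the pads, and its uphill edge now bears on the deck. I'll open the fingers in small steps.

Request:
carry_out --rows "17 0 0 0 0; 18 0 0 0 0; 20 0 0 0 0; 22 0 0 0 0; 22 0 0 0 0"

```text
time_s: 8.15
tool_pos: [0.5998, -0.2048, 0.1334]
tool_rot: [-179.5, -1.0, -12.6]
contact_force: [-2.4, -0.5, 0.4]
width: 0.257
```

```bash
python3 -c "
from h import *
snap('wrist','w7.png');im=snap('scene','s7.png'); cv2.imwrite('pics/s7c.png',cv2.resize(im[140:310,230:390,::-1],None,fx=3.5,fy=3.5,interpolation=2))"
```

```text
(no output)
```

View pics/s7c.png

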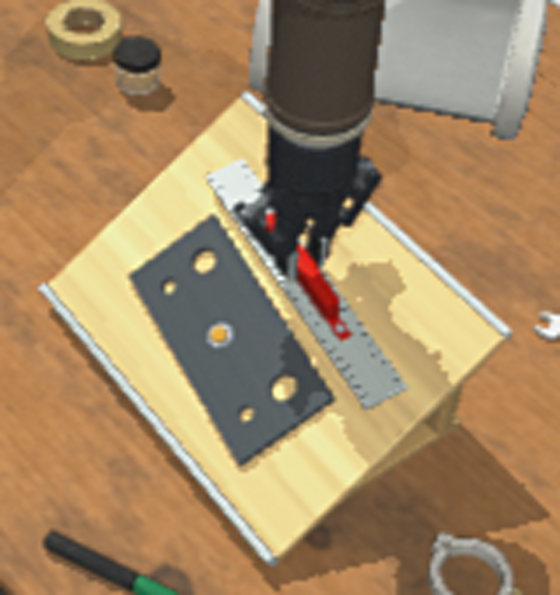

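View pics/w7.png

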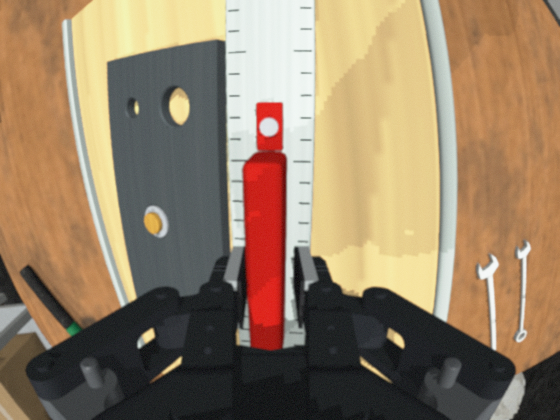

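It's tilting under control and leaning on the downhill finger, so I'll keep opening.

Request:
carry_out --rows "24 0 0 0 0; 26 0 0 0 0; 28 0 0 0 0; 30 0 0 0 0; 32 0 0 0 0"

```text
time_s: 8.75
tool_pos: [0.6002, -0.2045, 0.1332]
tool_rot: [-179.5, -1.0, -12.6]
contact_force: [0.3, -0.4, -0.7]
width: 0.373
```

Request:
carry_out --rows "35 0 0 0 0; 38 0 0 0 0; 42 0 0 0 0; 42 0 0 0 0"

```text
time_s: 9.15
tool_pos: [0.6008, -0.2044, 0.1335]
tool_rot: [-179.5, -1.0, -12.5]
contact_force: [1.0, -0.5, 0.0]
width: 0.495
```

```bash
python3 -c "
from h import *
snap('wrist','w8.png');im=snap('scene','s8.png'); cv2.imwrite('pics/s8c.png',cv2.resize(im[140:310,230:390,::-1],None,fx=3.5,fy=3.5,interpolation=2))"
```

```text
(no output)
```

View pics/s8c.png

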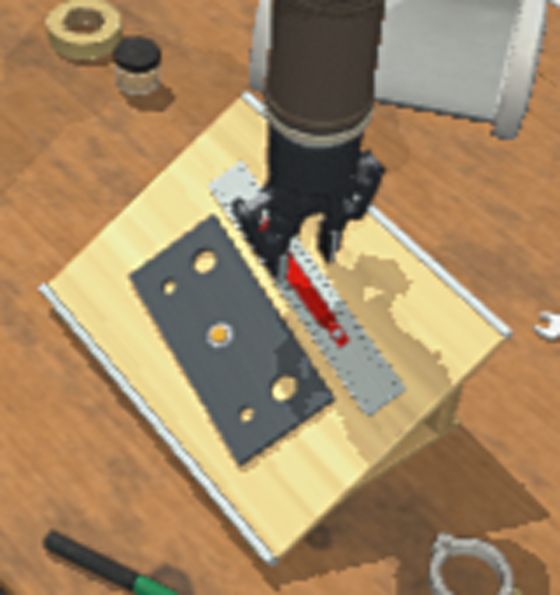

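View pics/w8.png

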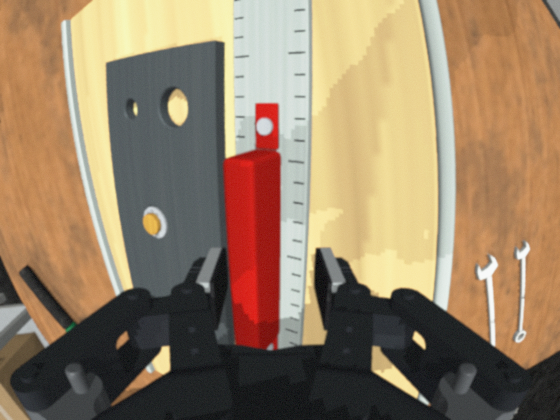

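It lies flat on the deck now, with a narrow strip of wood showing next to the blank. I'll measure the gap and angle from the wrist view.

```bash
cat > gap.py <<'E'
from m import *
import sys
f=sys.argv[1]; r0,r1=int(sys.argv[2]),int(sys.argv[3])
im=cams.snapshot('wrist')[:,:,::-1]; c=cams.get_calibration('wrist'); cv2.imwrite('pics/'+f,im)
print(np.round(arm.read_state()['tool_pos'],4), arm.read_state()['tool_rot'].round(2))
E_,ex,ey,n=edge()
H,S,V=cv2.split(cv2.cvtColor(np.ascontiguousarray(im),cv2.COLOR_BGR2HSV))
A=[];B=[];rows=range(r0,r1,6)
for r in rows:
    y=np.where((S[r,180:290]>70)&(V[r,180:290]>100))[0]+180
    # run of yellow between blank and plate
    if len(y)==0: continue
    runs=np.split(y,np.where(np.diff(y)>1)[0]+1)
    runs=[q for q in runs if q[0]>205]
    if not runs: continue
    q=runs[0]; A.append((q[0]-.5,r)); B.append((q[-1]+.5,r))
if A:
  print(A[::4]); print(B[::4])
  PA=wplane(c,A,E_+.008*n,n); PB=wplane(c,B,E_+.006*n,n)
  ca=np.c_[(PA-E_)@ex,(PA-E_)@ey]*1000; cb=np.c_[(PB-E_)@ex,(PB-E_)@ey]*1000
  print('blank edge x,y mm',ca[::4].round(1).tolist()); print('plate',cb[::4].round(1).tolist())
  fa=np.polyfit(ca[:,1],ca[:,0],1); fb=np.polyfit(cb[:,1],cb[:,0],1)
  print('slopes',fa[0],fb[0],'gap at y=0',np.polyval(fb,0)-np.polyval(fa,0),'at 100',np.polyval(fb,100)-np.polyval(fa,100))
E
python3 gap.py w9.png 50 150
```

```text
[ 0.6007 -0.2044  0.1334] [-179.53   -1.02  -12.55]
[(np.float64(223.5), 50), (np.float64(223.5), 74), (np.float64(223.5), 98), (np.float64(223.5), 122), (np.float64(224.5), 146)]
[(np.float64(226.5), 50), (np.float64(225.5), 74), (np.float64(225.5), 98), (np.float64(226.5), 122), (np.float64(226.5), 146)]
blank edge x,y mm [[6.1, 103.6], [6.0, 91.3], [5.8, 79.1], [5.5, 66.8], [5.7, 54.4]]
plate [[6.5, 103.7], [5.8, 91.3], [5.6, 79.0], [5.9, 66.6], [5.5, 54.1]]
slopes 0.005067506523899718 0.02750867891199447 gap at y=0 -1.4857398753658986 at 100 0.7583773634435769
```

```bash
python3 -c "
import cv2
im=cv2.imread('pics/w9.png'); cv2.imwrite('pics/w9c.png',cv2.resize(im[20:170,180:330],None,fx=4,fy=4,interpolation=0))
print(cv2.cvtColor(im,cv2.COLOR_BGR2HSV)[100,216:246].tolist())"
```

```text
[[103, 30, 77], [97, 32, 71], [94, 28, 73], [105, 29, 71], [94, 25, 72], [98, 29, 70], [102, 35, 72], [60, 10, 79], [27, 67, 148], [26, 83, 227], [27, 72, 247], [27, 68, 249], [28, 67, 249], [28, 71, 248], [27, 70, 248], [27, 70, 249], [27, 74, 247], [26, 70, 238], [28, 37, 222], [53, 10, 222], [71, 9, 225], [77, 10, 224], [77, 10, 224], [77, 10, 222], [67, 10, 223], [78, 14, 219], [77, 10, 222], [80, 10, 220], [75, 11, 222], [77, 10, 223]]
```

View pics/w9c.png

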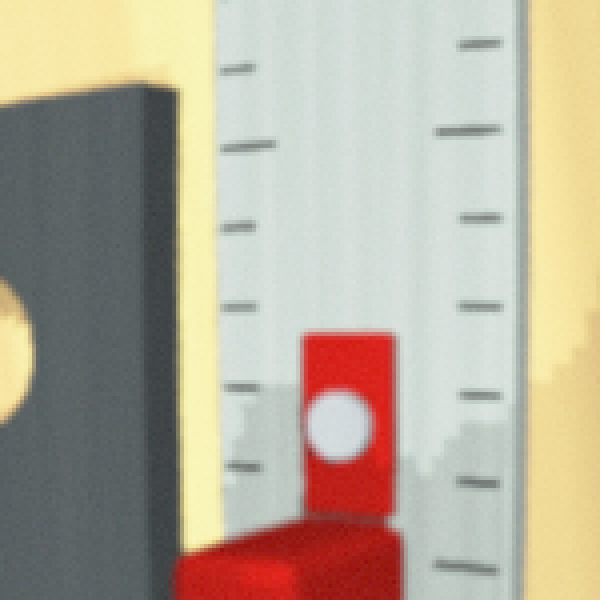

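```bash
sed -i 's/>70)&(V\[r,180:290\]>100)/>45)\&(V[r,180:290]>120)/; s/E_+.008\*n,n)/E_,n)/' gap.py; python3 gap.py w10.png 50 140
```

```text
[ 0.6006 -0.2044  0.1334] [-179.53   -1.01  -12.55]
[(np.float64(223.5), 50), (np.float64(223.5), 74), (np.float64(223.5), 98), (np.float64(223.5), 122)]
[(np.float64(233.5), 50), (np.float64(233.5), 74), (np.float64(233.5), 98), (np.float64(234.5), 122)]
blank edge x,y mm [[0.1, 104.9], [0.0, 91.8], [-0.2, 78.9], [-0.5, 65.9]]
plate [[10.7, 103.3], [10.6, 91.1], [10.5, 78.9], [10.9, 66.8]]
slopes 0.013442045776888952 -0.003994740321522592 gap at y=0 12.277009113710722 at 100 10.533330503869568
```

The wrist view puts the blank edge within 0.5 mm of my estimate. The gap is about 11–12 mm, and the straightedge is about 0.017 rad off parallel. I'll push the grip downhill with the uphill finger.

Request:
carry_out --rows "42 -4 0 1 0; 42 -4 0 2 0; 42 -4 0 2 0; 42 -2 0 1 0"

```text
time_s: 9.75
tool_pos: [0.5861, -0.2012, 0.1268]
tool_rot: [-179.5, -1.0, -12.5]
contact_force: [1.1, 0.5, 0.4]
width: 0.489
```

```bash
python3 gap.py w11.png 50 140; python3 go.py .58 -.2 .125 -12.5 5 42
```

```text
[ 0.5858 -0.2011  0.1266] [-179.53   -1.02  -12.55]
[(np.float64(251.5), 50), (np.float64(251.5), 74), (np.float64(250.5), 98), (np.float64(251.5), 122)]
[(np.float64(263.5), 50), (np.float64(263.5), 74), (np.float64(263.5), 98), (np.float64(263.5), 122)]
blank edge x,y mm [[-0.1, 103.0], [-0.1, 90.5], [-0.8, 78.1], [-0.3, 65.7]]
plate [[10.3, 101.6], [10.3, 89.9], [10.2, 78.2], [10.2, 66.6]]
slopes 0.007608662771347243 -0.0035421036097240542 gap at y=0 11.55452262184268 at 100 10.43944598373555
t 9.8 p [ 0.5858 -0.2011  0.1266] rot [-179.53   -1.02  -12.55] w 0.488 F [-0.5  0.1 -0.7]
42 -3.0 0.1 0.8 -0.0; 42 -3.0 0.1 0.8 -0.0
left [0. 0. 0.]
```

View pics/w11.png

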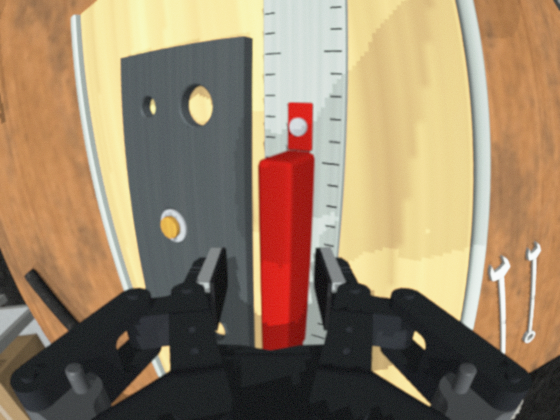

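Request:
carry_out --rows "42 -2.5 0 1 0; 42 -2.5 0 1 0; 42 0 0 0 0"

```text
time_s: 10.1
tool_pos: [0.5805, -0.1999, 0.1244]
tool_rot: [-179.5, -1.0, -12.5]
contact_force: [0.5, 1.2, 0.9]
width: 0.492
```

```bash
python3 gap.py w12.png 50 140
```

```text
[ 0.5808 -0.1999  0.1245] [-179.53   -1.04  -12.55]
[(np.float64(262.5), 50), (np.float64(262.5), 74), (np.float64(262.5), 98), (np.float64(262.5), 122)]
[(np.float64(270.5), 50), (np.float64(270.5), 74), (np.float64(270.5), 98), (np.float64(270.5), 122)]
blank edge x,y mm [[0.2, 102.5], [0.2, 90.2], [0.2, 78.0], [0.2, 65.7]]
plate [[8.0, 101.4], [8.0, 89.7], [8.0, 78.1], [8.0, 66.6]]
slopes -0.05628397890952367 -0.05436705188782101 gap at y=0 7.889064282563503 at 100 8.080756984733767
```

View pics/w12.png

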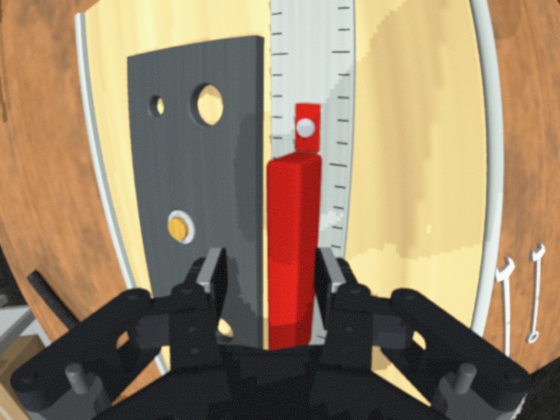

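The finger is pushing, and the gap is down to 8 mm and parallel. I'll carry on.

Request:
carry_out --rows "42 -2 0 1.1 0; 42 -2 0 1.1 0; 42 0 0 0 0"

```text
time_s: 10.45
tool_pos: [0.5769, -0.1991, 0.1221]
tool_rot: [-179.5, -1.1, -12.5]
contact_force: [-0.6, -0.3, 0.0]
width: 0.493
```

```bash
python3 gap.py w13.png 50 140
```

```text
[ 0.577  -0.1991  0.1222] [-179.54   -1.07  -12.54]
[(np.float64(210.5), 86)]
[(np.float64(221.5), 86)]
blank edge x,y mm [[-37.2, 84.9]]
plate [[-25.1, 84.4]]
slopes 0.030607817705956542 -0.016581380006255565 gap at y=0 19.50273954663388 at 100 14.78381977541267
```

```bash
python3 -c "
import cv2
im=cv2.imread('pics/w13.png'); cv2.imwrite('pics/w13c.png',cv2.resize(im[10:210,190:390],None,fx=3,fy=3,interpolation=0))"
```

```text
(no output)
```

View pics/w13c.png

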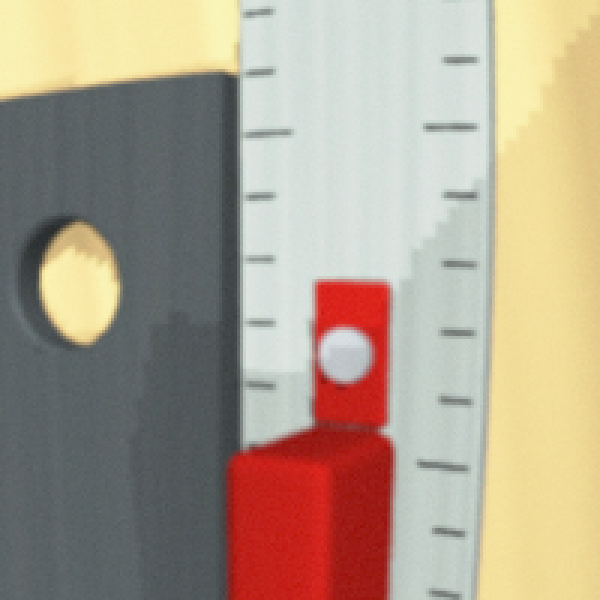

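It now looks nearly flush. I'll measure both long edges of the plate in the edge frame.

```bash
cat > pl.py <<'E'
from m import *
import sys
im=np.ascontiguousarray(cams.snapshot('wrist')[:,:,::-1]); c=cams.get_calibration('wrist'); cv2.imwrite('pics/'+sys.argv[1],im)
g=cv2.cvtColor(im,cv2.COLOR_BGR2GRAY).astype(float); hsv=cv2.cvtColor(im,cv2.COLOR_BGR2HSV); S=hsv[:,:,1].astype(float);V=hsv[:,:,2]
E_,ex,ey,n=edge()
L=[];R=[];T=[]
for r in range(44,105,4):
    m=(S[r]<45)&(V[r]>140); idx=np.where(m)[0]
    idx=idx[(idx>180)&(idx<440)]
    sp=np.split(idx,np.where(np.diff(idx)>6)[0]+1); q=max(sp,key=lambda a:a[-1]-a[0])
    L.append((q[0]-.5,r)); R.append((q[-1]+.5,r))
    d=(V[r]<95)&(S[r]<60); k=int(q[0])  # dark face run end
    # blank top-edge corner: gray step inside dark band left of plate
for nm,Q in(('down',L),('up',R)):
    P=wplane(c,Q,E_+.006*n,n)-E_; x=P@ex*1000;y=P@ey*1000
    f=np.polyfit(y,x,1); ok=abs(x-np.polyval(f,y))<1.0; f=np.polyfit(y[ok],x[ok],1)
    print(nm,Q[0],Q[-1],'x at 85: %.2f at 0: %.2f slope %.4f n=%d'%(np.polyval(f,85),f[1],f[0],ok.sum()))
E
python3 pl.py w14.png
```

```text
down (np.float64(268.5), 44) (np.float64(318.5), 104) x at 85: 3.69 at 0: 10.82 slope -0.0838 n=4
up (np.float64(354.5), 44) (np.float64(353.5), 104) x at 85: 43.71 at 0: 43.44 slope 0.0032 n=13
```

Request:
carry_out --rows "42 -1.5 0 0.8 0; 42 -1 0 0.5 0; 42 0 0 0 0"

```text
time_s: 10.85
tool_pos: [0.5748, -0.1987, 0.1209]
tool_rot: [-179.6, -1.1, -12.5]
contact_force: [-0.8, 0.2, -0.1]
width: 0.493
```

```bash
sed -i 's/q=max(sp,key=lambda a:a\[-1\]-a\[0\])/q=max(sp,key=lambda a:a[-1]-a[0]); q=idx[(idx>=q[-1]-100)]; q=q[q<=max(sp,key=lambda a:a[-1]-a[0])[-1]]/' pl.py; python3 pl.py w15.png; python3 -c "
from m import *
print(arm.read_state()['tool_pos'])
im=cv2.imread('pics/w15.png'); cv2.imwrite('pics/w15c.png',cv2.resize(im[10:210,190:390],None,fx=3,fy=3,interpolation=0))"
```

```text
down (np.float64(270.5), 44) (np.float64(270.5), 104) x at 85: 1.37 at 0: 0.45 slope 0.0108 n=16
up (np.float64(356.5), 44) (np.float64(355.5), 104) x at 85: 41.99 at 0: 42.13 slope -0.0016 n=16
[ 0.57487948 -0.19867959  0.12095629]
```

View pics/w15c.png

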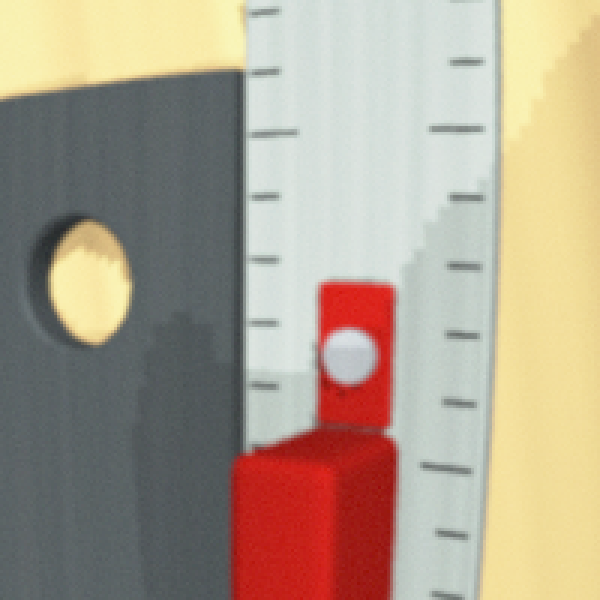

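Request:
carry_out --rows "42 -1 0 0.6 0; 42 -0.8 0 0.4 0; 42 0 0 0 0"

```text
time_s: 11.2
tool_pos: [0.5736, -0.1986, 0.1202]
tool_rot: [-179.6, -1.2, -12.5]
contact_force: [0.5, 0.0, 0.9]
width: 0.49
```

```bash
python3 pl.py w16.png
```

```text
down (np.float64(273.5), 44) (np.float64(272.5), 104) x at 85: 0.91 at 0: -1.03 slope 0.0228 n=16
up (np.float64(359.5), 44) (np.float64(357.5), 104) x at 85: 41.61 at 0: 40.69 slope 0.0109 n=15
```

Request:
carry_out --rows "42 -1 0 0.6 0; 42 -1 0 0.4 0; 42 0 0 0 0"

```text
time_s: 11.55
tool_pos: [0.5735, -0.1986, 0.1201]
tool_rot: [-179.6, -1.4, -12.5]
contact_force: [0.6, -0.3, 0.3]
width: 0.49
```

```bash
python3 pl.py w17.png;python3 -c "
from m import *
im=cv2.imread('pics/w17.png'); cv2.imwrite('pics/w17c.png',cv2.resize(im[10:210,190:390],None,fx=3,fy=3,interpolation=0))"
```

```text
down (np.float64(273.5), 44) (np.float64(272.5), 104) x at 85: 0.93 at 0: 0.27 slope 0.0079 n=16
up (np.float64(359.5), 44) (np.float64(357.5), 104) x at 85: 41.44 at 0: 40.96 slope 0.0057 n=15
```

View pics/w17c.png

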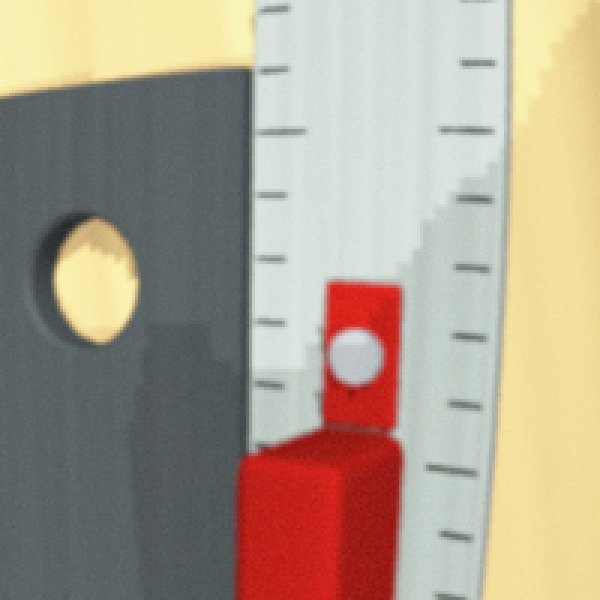

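Request:
carry_out --rows "42 -2 0 0.8 0; 42 -1.5 0 0.6 0"

```text
time_s: 11.8
tool_pos: [0.573, -0.1985, 0.12]
tool_rot: [-179.6, -1.8, -12.5]
contact_force: [5.1, -0.4, 3.7]
width: 0.492
```

```bash
python3 pl.py w18.png
```

```text
down (np.float64(274.5), 44) (np.float64(273.5), 104) x at 85: 1.00 at 0: 0.88 slope 0.0013 n=16
up (np.float64(360.5), 44) (np.float64(359.5), 104) x at 85: 41.45 at 0: 41.23 slope 0.0025 n=15
```

The force rose to 5 N while the plate stayed put, so it is seated against the blank. I'll back off and lift clear.

Request:
carry_out --rows "42 3 0 -3 0; 42 2 0 -8 0; 42 0 0 -20 0; 42 0 0 -30 0; 42 0 0 -40 0"

```text
time_s: 12.35
tool_pos: [0.5685, -0.1973, 0.2182]
tool_rot: [-179.6, -0.7, -12.5]
contact_force: [0.2, 0.6, 0.1]
width: 0.492
```

```bash
python3 -c "
from h import *
snap('wrist','w19.png');im=snap('scene','s19.png'); cv2.imwrite('pics/s19c.png',cv2.resize(im[140:310,230:390,::-1],None,fx=3.5,fy=3.5,interpolation=2))"
```

```text
(no output)
```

View pics/s19c.png

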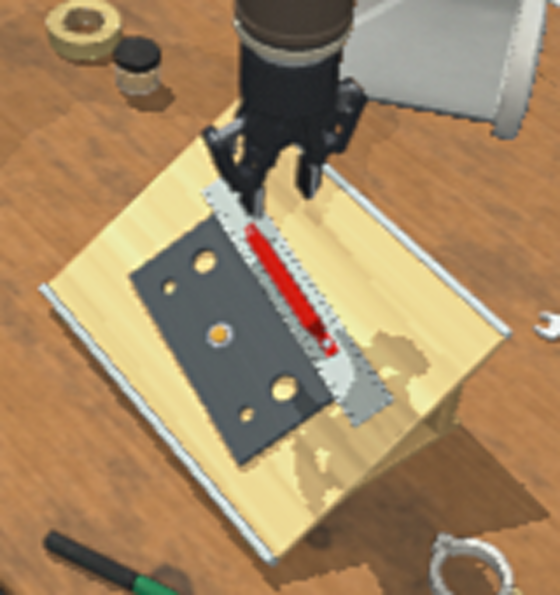

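View pics/w19.png

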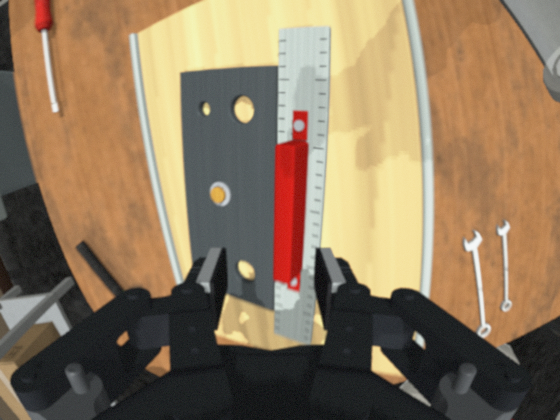

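The straightedge is flat and flush, and it overhangs both ends of the blank about equally. I'll move back to see along the deck normal for a final check.

Request:
carry_out --rows "42 -25 0 -20 0; 42 -30 0 -20 0; 42 -30 0 -10 0; 42 -25 0 0 0; 42 0 0 0 0"

```text
time_s: 12.95
tool_pos: [0.457, -0.1744, 0.2715]
tool_rot: [-179.6, -0.9, -12.5]
contact_force: [-0.6, 0.5, 0.4]
width: 0.491
```

```bash
python3 - <<'E'
from m import *
im=np.ascontiguousarray(cams.snapshot('wrist')[:,:,::-1]); c=cams.get_calibration('wrist'); cv2.imwrite('pics/w20.png',im)
t=np.ascontiguousarray(cams.snapshot('top')[:,:,::-1]);cv2.imwrite('pics/t20.png',cv2.resize(t[130:270,235:410],None,fx=4,fy=4,interpolation=2))
print(arm.read_state()['tool_pos'],'cam',-np.array(c['R']).T@c['t'])
E
```

```text
[ 0.45998434 -0.17458147  0.27176763] cam [ 0.47154728 -0.10653788  0.41468261]
```

View pics/w20.png

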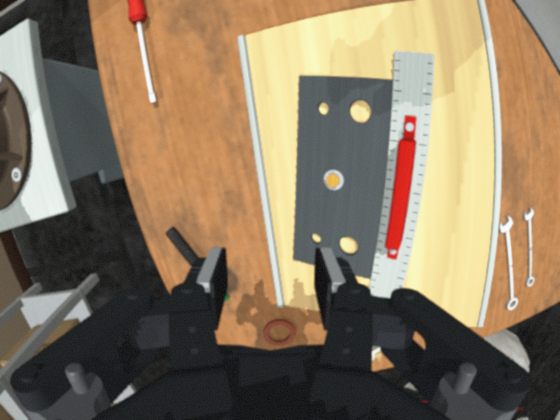

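View pics/t20.png

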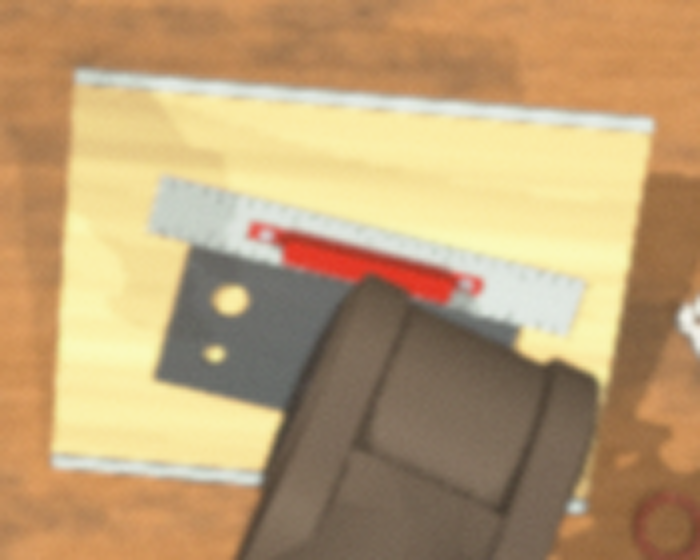

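Now the final numbers for gap, angle, centring and flatness. Plate edges come from the wrist view, and I compare the blank with its starting position.

```bash
python3 - <<'E'
from m import *
im=cv2.imread('pics/w20.png'); c=cams.get_calibration('wrist')
hsv=cv2.cvtColor(im,cv2.COLOR_BGR2HSV);H,S,V=cv2.split(hsv); E_,ex,ey,n=edge()
roi=np.zeros(H.shape,bool); roi[45:300,365:440]=1
red=((H<8)|(H>172))&(S>150)&roi
m=cv2.morphologyEx((((S<45)&(V>140)&roi)|red).astype(np.uint8),cv2.MORPH_CLOSE,np.ones((5,5)))
b=biggest(m)[:,0]; P=wplane(c,b,E_+.006*n,n)-E_
x=P@ex*1000;y=P@ey*1000; print('plate y range',y.min(),y.max(),'x',x.min(),x.max())
for nm,lo in(('down',1),('up',0)):
    s=(y>-100)&(y<120)&((x<15) if lo else (x>30)); 
    f=np.polyfit(y[s],x[s],1)
    for _ in range(3): 
        k=s&(abs(x-np.polyval(f,y))<1.2); f=np.polyfit(y[k],x[k],1)
    print(nm,'x0 %.2f slope %.4f n=%d'%(f[1],f[0],k.sum()))
# blank uphill top-face edge (8 mm): dark-> bright per row
Q=[]
for r in range(90,260,5):
    d=np.where((V[r,300:415]<125)&(S[r,300:415]<60))[0]+300
    if len(d): Q.append((d.max()+.5,r))
P=wplane(c,Q,E_+.008*n,n)-E_; x=P@ex*1000;y=P@ey*1000; f=np.polyfit(y,x,1)
for _ in range(3):
    k=abs(x-np.polyval(f,y))<1.2; f=np.polyfit(y[k],x[k],1)
print('blank dark edge x0 %.2f slope %.4f n=%d'%(f[1],f[0],k.sum()))
cv2.imwrite('pics/w20c.png',cv2.resize(im[40:300,340:450],None,fx=2.3,fy=2.3,interpolation=cv2.INTER_CUBIC))
print(hsv[130,380:400].tolist())
E
```

```text
plate y range -131.95142141991687 138.61310593988026 x 1.1560175313393881 44.01364117290588
down x0 4.24 slope 0.0047 n=198
up x0 42.96 slope 0.0054 n=206
blank dark edge x0 3.57 slope 0.0037 n=34
[[100, 22, 103], [93, 25, 101], [101, 28, 101], [95, 32, 105], [105, 25, 102], [93, 26, 99], [100, 23, 102], [95, 28, 100], [90, 20, 102], [90, 16, 126], [67, 13, 177], [74, 14, 195], [73, 16, 186], [75, 11, 180], [70, 13, 181], [79, 14, 197], [76, 13, 218], [75, 9, 225], [75, 9, 226], [69, 12, 217]]
```

View pics/w20c.png

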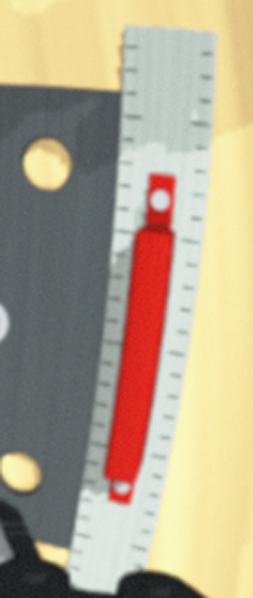

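```bash
python3 -c "
from h import *
s=arm.read_state();print(s['time_s'],s['contact_force']);print(arm.hand_in())"
```

```text
13.05 [ 0.45032794 -0.26384009  0.2547874 ]
the job is handed in; nothing more can be done
None
```

The straightedge is lying on the board against the blank's top edge, released, and I handed the job in at 13.05 s. The hand-in reported no verdict.

**What I did:** I gripped the red bar and carried the straightedge level to just uphill of the blank. The tool could not tilt to match the slope. So I set its uphill edge on the deck, then opened the fingers a little at a time so it lowered flat. It came to rest about 11 mm from the blank, so I pushed it downhill with one finger. I stopped when the force rose to about 5 N and it no longer moved, then lifted clear.

**Last checks:**

| Check | Result | Limit |
|---|---|---|
| Gap at the middle | about 0.7 mm or less, no wood showing | 2.5 mm |
| Parallel to the blank's edge | about 0.001 rad | 0.02 rad |
| Centred along the edge | about 2 mm off, from the one clearly visible end | 30 mm |
| Robot contact | none; gripper well above the board | none |

- **Blank:** its hole and near corner showed no shift in the top view. Its far corner was hidden behind the arm.
- **Tape, jar and pipe clamp:** nothing went near them. I did not measure them again at the end.
- **Flatness:** judged by eye in the pictures, not measured.

**Disagreement:** the last wrist picture put both the blank and the straightedge about 3 mm farther uphill than the earlier views did. The arm moved about 3 mm between two readings around that picture, which probably explains it. The gap and angle are relative measurements from that one picture, so the shift should largely cancel.

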